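Set the booted push-lock switches by feel

TASK

Three splash-proof push-push switches stand on the worktop; their rubber boots hide whether the plunger underneath is up (off) or locked down (on), so you can only tell by touch. Leave the switch with the wide boot on and the two with round boots off, clicking whichever need it. Press no harder than a firm finger would, and do not knock the other things about.

Things in the scene. Friction and masses are not known exactly. Their poses are not given: they have to be found in the camera images.
- switch_wide: Push-lock switch with the wide rectangular boot (60 x 32 mm, long side along y). Fixed white housing, foot 120 x 100 mm, sloping panel 96 x 80 mm at the front, which faces the robot's right side. A splash hood 80 mm wide stands square on the panel's upper edge, inner face 54 mm from the button axis, lip 98 mm above the panel: no way in from above. Origin on the worktop; z up, -x to the front.
- switch_wide_top (a point): Centre of the wide boot's top when untouched, 18 mm above the panel; fixed to the housing (does not move with the boot). z points out along the button axis, which leans 28 degrees from vertical to the front: press along -z, tool tilted alike. x up the slope, y across (keep the fingers' closing line along y: the hood is near). The plunger under this boot starts up (off).
- switch_a: One of two like switches with a round boot, 33 mm in diameter; housing, hood and frame as switch_wide. All three work alike: the rubber boot always rises when untouched and hides the plunger. The boot alone gives way at 0.5 to 1.2 N. Plunger up (off): the finger meets it about 1 mm down, at 3 N growing to 5 N. Locked down (on): met only about 8 mm down, at over 4 N.
- switch_a_top (a point): Centre of this round boot's top when untouched, frame as switch_wide_top. Its plunger starts up or locked, unknown. To change any switch's state, push to the hard stop (about 12 mm below the untouched top; some 6 N just before it, then rigid) and let go fully for 0.3 s: up becomes locked, locked becomes up. A push 1 mm short of the stop changes nothing.
- switch_b: The other switch with a round boot, 33 mm in diameter; built and working like switch_a, origin and axes as switch_wide.
- switch_b_top (a point): Centre of this round boot's top when untouched, frame as switch_wide_top. Its plunger starts up or locked, unknown.
- spice_a: spice jar, 41 x 41 x 105 mm, a loose bystander; origin at the centre of its underside.
- salt_shaker: salt shaker, 44 x 44 x 90 mm, a loose bystander; origin at the centre of its underside.
- jam_jar: jam jar, 64 x 65 x 96 mm, a loose bystander; origin at the centre of its underside.
- table_mug: white mug, 80 x 120 x 101 mm, a loose bystander; origin at the centre of its underside.
- lemon: lemon, 83 x 58 x 58 mm, a loose bystander; origin at the centre of its underside.
- espresso_cup: small cup, 63 x 92 x 51 mm, a loose bystander; origin at the centre of its underside.
- garlic: garlic bulb, 60 x 57 x 58 mm, a loose bystander; origin at the centre of its underside.

How it is judged:
At the end, for the whole second after the job is handed in: The hidden plunger of the wide switch is locked (at least 3.5 mm below its up position; locked is 7 mm) and those of both round switches are up (within 1.5 mm); the robot touches nothing (z of switch_wide_stem in the frame of switch_wide_top below -0.0265 m and z of switch_a_stem in the frame of switch_a_top above -0.0245 m and z of switch_b_stem in the frame of switch_b_top above -0.0245 m).
It fails at once if a switch was pressed with more than 45 N (contact force between the arm and switch_wide above 45 N or contact force between the arm and switch_a above 45 N or contact force between the arm and switch_b above 45 N).
It fails at once if a bystander was moved by more than 20 mm (distance of any of spice_a, salt_shaker, jam_jar, table_mug, lemon, espresso_cup, garlic from where it was at the start of the episode above 0.02 m).
It also fails if it takes over 58 s, if anything falls off the work surface, if the arm or the gripper's body presses on something with over 40 N, if the wrist force passes 120 N, or if a joint passes its speed limit or range.

ROBOT

A 6-joint arm with a two-finger parallel gripper is mounted at the origin on a cart in front of the work surface, level with it; the furniture and walls round the work are solid. World frame = base frame: x ahead of the robot, y to its left, z up, the work surface at z = 0. Lengths are in m, angles in rad, forces in N, time in s.
With the tool pointing down it reaches from about 0.35 to 0.975 m from the base axis. Payload 4.9 kg.
Tool frame: the origin (TCP) lies at the very end of the fingers, on their centre line; the grasp point (between the pads) lies 19 mm behind it; z points along the fingers, y is the line along which they close (so a half turn about z gives the same grasp; the last joint's range is limited). The gripper opens to 85 mm and grips with 20 to 120 N. Pads are 22 mm wide; open, the fingers measure 114 mm over their backs; the gripper's body (76 mm by 85 mm) begins 54 mm behind the grasp point. The pads swing forward as they close: fully open they stand 13 mm farther back than shut.
Start: joints at [-1.384, 0.053, 1.613, -0, 1.476, -0.119], TCP at [0.188, -0.596, 0.231] pointing down, gripper open.
Joint ranges: [-3.01, 3.01], [-1.01, 2.22], [0.06, 2.58], [-1.02, 4.17], [0.09, 2.62], [-3.14, 3.14]. Speed limits (rad/s): [2.57, 2.57, 3.14, 3.14, 3.14, 3.14].

INTERFACE

Orientations are given as a rotation vector (axis times angle).
In Python, from station import get_obs, optics, ctrl gives the robot as it stands.
- The arm moves only by the shell command python3 -m pendant 'ROWS' [FORCE]. ROWS is JSON, a list of rows, each a list of 3 entries, a list of its own where there are three numbers: the shift along the tool's x, y, z in mm, then the turn, a rotation vector about the tool's x, y, z in rad, then the opening, from 0 (shut) to 1 (fully open). A call has 1 to 12 rows; each row shifts and turns the commanded pose from where the row before left it, along the tool's axes as they then stand; what a row does not reach is not made up. A row lasts 1/12 s, in which the tool goes at most 41.7 mm and 7.16 degrees, less where a joint would pass 70% of its speed; a pose out of reach is approached as far as the arm can. A call is refused whole if a number of a shift passes 41.7 or a number of a turn 0.125, either way. A call with a gripper value outside its range is refused whole. The fingers move at their own pace and stop on an object; FORCE is the grip in N (left out, the last holds). Time passes only in rows, so rows that do not move let the fingers close. It gives the time, the measured TCP pose, the force, the opening and the grip force at its end, in the units of the state.
- get_obs(): the state, without advancing time (a new reading comes with each control period).
- optics.get_image(name): name is "scene" or "top" or "wrist"; returns the picture (420x560x3 uint8, red, green, blue); there is no depth.
- optics.camera_model(name): a dict with "fx", "fy", "cx", "cy" (pixels), "cam_to_world" (4x4, takes a point from camera to world coordinates). Camera axes: x right, y up, looking along -z (the intrinsics and any distortion apply to the point x, -y, -z); pixel columns grow to the right and rows downward; lengths in m; the calibration is good to about 2 mm. A picture is of the moment at which its call begins: read the wrist's pose just before it. camera_model takes no time and is no camera call; for the wrist camera it gives the pose at the moment of the call.
- ctrl.finish_job(): hands the job in; it is judged then, once.
The state is a dict: "t": time; "q": joint angles; "dq": joint speeds; "effort": joint torques, N m; "tool_pos": TCP position; "tool_rot": TCP orientation; "contact_force": force on the tool from outside, world axes, zero at the start; "wrist_torque": the same for the moment, N m; "opening": finger opening in m; "grip_force": force on a finger pad.
Only numpy, scipy, OpenCV 4.12 (cv2) and the standard library are available. Lean on these libraries where they do the work, as an engineer would, in place of code of your own. Each camera call takes 0.05 s, during which the arm holds its last target. There are 200 camera calls.

## Working session

There is one attempt and no reset: what is moved stays moved. The work goes in short steps, Python scripts to look and compute and a shell command to move; the robot and the scene stay as the last step left them, time stands still between calls to the robot, and variables do not carry over. Pictures are saved under pics/ and viewed, at most 10 in all, crops included, and the job is handed in when it is done.

```bash
ls; mkdir -p pics; python3 - <<'E'
from station import get_obs, optics, ctrl
import cv2
o=get_obs(); print({k:(v if not hasattr(v,'round') else v) for k,v in o.items()})
for n in ("scene","top"):
    cv2.imwrite(f"pics/{n}0.png",optics.get_image(n)[:,:,::-1]); print(n,optics.camera_model(n))
E
```

```text
pics
{'t': 0.0, 'q': array([-1.38402069e+00,  5.33796095e-02,  1.61428683e+00, -1.28534815e-05,
        1.47600310e+00, -1.18962079e-01]), 'dq': array([ 2.02049775e-03,  4.53155442e-04,  6.51598837e-05,  9.39611476e-04,
       -1.31816535e-03, -1.20146675e-03]), 'effort': array([ 1.40516637e-03, -3.93681800e+01, -3.70174098e+01, -1.09809398e-04,
        7.11614237e-03,  8.04695020e-06]), 'tool_pos': array([ 0.18802633, -0.59539458,  0.2300532 ]), 'tool_rot': array([-3.10290497e+00, -4.78069279e-01,  1.30594821e-04]), 'contact_force': array([-0.21284991, -0.27429106,  0.51657102]), 'wrist_torque': array([-0.00934316, -0.00240977,  0.00194819]), 'grip_force': 0.0, 'opening': 0.08539725336998745}
scene {'fx': 506.15095218259256, 'fy': 506.15095218259256, 'cx': 284.2387114062767, 'cy': 218.27452097764788, 'cam_to_world': array([[-6.27869023e-01,  3.21308523e-01, -7.08901490e-01,
        -5.06648100e-01],
       [-7.78318916e-01, -2.59658638e-01,  5.71661662e-01,
         7.54305034e-01],
       [-3.92631355e-04,  9.10680089e-01,  4.13112117e-01,
         6.91162039e-01],
       [ 0.00000000e+00,  0.00000000e+00,  0.00000000e+00,
         1.00000000e+00]])}
top {'fx': 493.34021978502284, 'fy': 493.34021978502284, 'cx': 282.50722386284895, 'cy': 216.9899423586659, 'cam_to_world': array([[ 0.22145606,  0.93420391, -0.27967886,  0.10123929],
       [-0.97516421,  0.21316945, -0.06011284, -0.16538496],
       [ 0.00346134,  0.28604516,  0.95820989,  1.4640458 ],
       [ 0.        ,  0.        ,  0.        ,  1.        ]])}
```

View pics/top0.png

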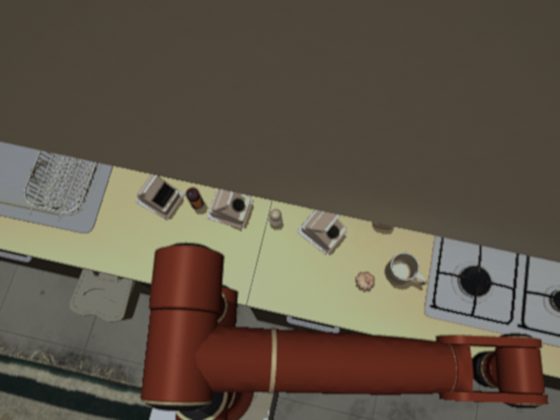

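View pics/scene0.png

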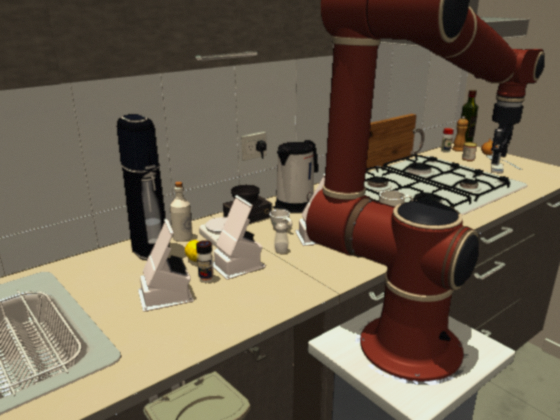

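The top view shows the wide switch near (160,196) and the round ones near (235,207) and (325,231). The jar, shaker, mug and garlic are close by. I'll enlarge it.

```bash
python3 - <<'E'
import cv2, numpy as np
im=cv2.imread("pics/top0.png")
a=cv2.resize(im[168:258,130:250],None,fx=6,fy=6,interpolation=cv2.INTER_CUBIC)
a=np.clip(a.astype(float)*1.2,0,255).astype(np.uint8)
cv2.imwrite("pics/c1.png",a)
a=cv2.resize(im[195:300,260:440],None,fx=4.4,fy=4.4,interpolation=cv2.INTER_CUBIC)
cv2.imwrite("pics/c2.png",a)
E
```

```text
(no output)
```

View pics/c1.png

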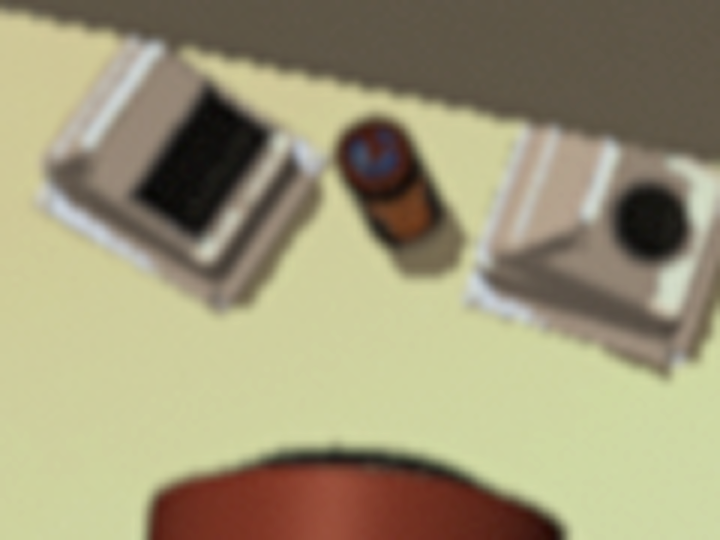

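View pics/c2.png

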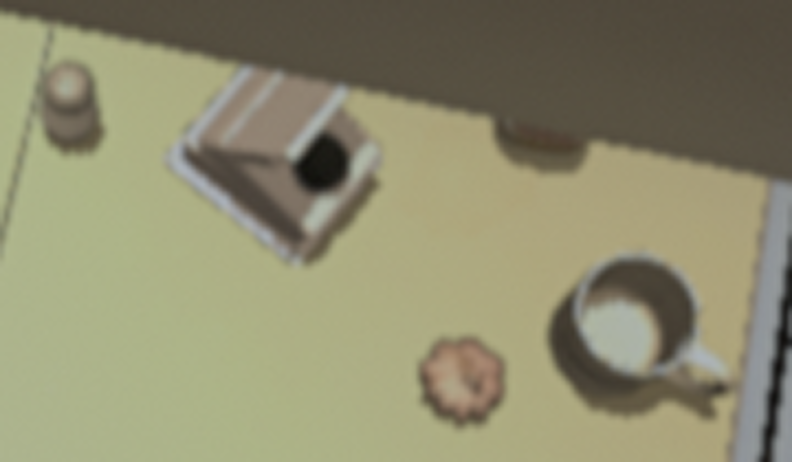

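```bash
cat > h.py <<'E'
import numpy as np, cv2
from station import get_obs, optics, ctrl
from scipy.spatial.transform import Rotation as R
def ray(m,u,v):
    d=np.array([(u-m['cx'])/m['fx'],-(v-m['cy'])/m['fy'],-1.]); T=m['cam_to_world']
    return T[:3,3],T[:3,:3]@d
def onz(m,u,v,z):
    c,d=ray(m,u,v); return c+d*(z-c[2])/d[2]
def proj(m,p):
    T=m['cam_to_world']; q=T[:3,:3].T@(np.asarray(p)-T[:3,3]); return m['cx']+m['fx']*q[0]/-q[2], m['cy']-m['fy']*q[1]/-q[2]
E
python3 - <<'E'
from h import *
np.set_printoptions(precision=4,suppress=True)
m=optics.camera_model('top')
P=lambda s,ox,oy,pts,z:[onz(m,x/s+ox,y/s+oy,z) for x,y in pts]
for n,s,ox,oy,pts,b in (("wide",6,130,168,[(40,203),(222,310),(323,168)],(203,162)),("r1",6,130,168,[(468,303),(672,375)],(651,222)),("r2",4.4,260,195,[(170,160),(298,265)],(321,161))):
    p=P(s,ox,oy,pts,0.0); print(n,*p,np.linalg.norm(np.diff(p,axis=0),axis=1)); d=p[1]-p[0]; print(' yaw front',np.degrees(np.arctan2(d[1],d[0])),'boot',P(s,ox,oy,[b],0.08))
for n,px,z in (('wrist',None,0),):
    w=optics.camera_model('wrist');print(w); o=get_obs(); Rt=R.from_rotvec(o['tool_rot']).as_matrix(); print(Rt, Rt.T@(w['cam_to_world'][:3,3]-o['tool_pos']), Rt.T@w['cam_to_world'][:3,:3])
E
```

```text
wide [0.4754 0.3814 0.    ] [0.4408 0.2725 0.    ] [0.5267 0.2432 0.    ] [0.1143 0.0908]
 yaw front -107.65651677868847 boot [array([0.4933, 0.2795, 0.08  ])]
r1 [0.4725 0.15   0.    ] [0.4587 0.0382 0.    ] [0.1127]
 yaw front -97.07572877060662 boot [array([0.5123, 0.0561, 0.08  ])]
r2 [ 0.4947 -0.132   0.    ] [ 0.4412 -0.2338  0.    ] [0.115]
 yaw front -117.71798936958592 boot [array([ 0.4947, -0.2311,  0.08  ])]
{'fx': 299.87264222300166, 'fy': 299.87264222300166, 'cx': 277.70118991789826, 'cy': 210.4762333976839, 'cam_to_world': array([[ 0.3009,  0.9049,  0.301 ,  0.2663],
       [-0.9536,  0.2865,  0.0923, -0.5703],
       [-0.0027, -0.3148,  0.9491,  0.3724],
       [ 0.    ,  0.    ,  0.    ,  1.    ]])}
[[ 0.9536  0.301  -0.0003]
 [ 0.301  -0.9536  0.0019]
 [ 0.0002 -0.0019 -1.    ]] [ 0.0823 -0.0007 -0.1423] [[-0.0001  0.9491  0.315 ]
 [ 1.     -0.0002  0.0009]
 [ 0.0009  0.315  -0.9491]]
```

```bash
cat >> h.py <<'E'
B=dict(wide=((.4933,.2795,.08),-107.7),r1=((.5123,.0561,.08),-97.1),r2=((.4947,-.2311,.08),-117.7))
def target(yaw,flip=False):
    f=np.array([np.cos(np.radians(yaw)),np.sin(np.radians(yaw)),0]);Z=np.array([0,0,1.]);t=np.radians(28)
    zb=np.cos(t)*Z+np.sin(t)*f; xb=-np.cos(t)*f+np.sin(t)*Z; yb=np.cross(zb,xb)
    s=-1 if flip else 1
    return np.c_[-s*xb,s*yb,-zb]
E
python3 - <<'E'
from h import *
np.set_printoptions(precision=2,suppress=True)
for n,(p,y) in B.items():
  for flip in (0,1):
    for sg in (1,-1):
      for a in (1.5,1.8):
        q1=np.arctan2(p[1],p[0])-.12
        M=R.from_euler('y',-a)*R.from_euler('z',-q1)*R.from_matrix(target(y,flip))*R.from_euler('z',-np.pi/2)
        e=M.as_euler('ZYZ'); print(n,flip,sg,a,'q4',sg*e[0],'q5',e[1],'q6',e[2])
E
```

```text
wide 0 1 1.5 q4 0.37747952025858966 q5 1.327600360673546 q6 -2.470472950661321
wide 0 1 1.8 q4 0.4248301993942829 q5 1.0510255768976229 q6 -2.596301066815176
wide 0 -1 1.5 q4 -0.37747952025858966 q5 1.327600360673546 q6 -2.470472950661321
wide 0 -1 1.8 q4 -0.4248301993942829 q5 1.0510255768976229 q6 -2.596301066815176
wide 1 1 1.5 q4 0.3774795202585898 q5 1.3276003606735465 q6 0.671119702928472
wide 1 1 1.8 q4 0.4248301993942828 q5 1.0510255768976229 q6 0.5452915867746172
wide 1 -1 1.5 q4 -0.3774795202585898 q5 1.3276003606735465 q6 0.671119702928472
wide 1 -1 1.8 q4 -0.4248301993942828 q5 1.0510255768976229 q6 0.5452915867746172
r1 0 1 1.5 q4 0.4853293432485932 q5 1.5804535545529395 q6 -3.0086837476547723
r1 0 1 1.8 q4 0.5029984543585677 q5 1.3158887354976636 q6 3.131551632035988
r1 0 -1 1.5 q4 -0.4853293432485932 q5 1.5804535545529395 q6 -3.0086837476547723
r1 0 -1 1.8 q4 -0.5029984543585677 q5 1.3158887354976636 q6 3.131551632035988
r1 1 1 1.5 q4 0.485329343248593 q5 1.5804535545529395 q6 0.1329089059350208
r1 1 1 1.8 q4 0.5029984543585674 q5 1.3158887354976632 q6 -0.010041021553804902
r1 1 -1 1.5 q4 -0.485329343248593 q5 1.5804535545529395 q6 0.1329089059350208
r1 1 -1 1.8 q4 -0.5029984543585674 q5 1.3158887354976632 q6 -0.010041021553804902
r2 0 1 1.5 q4 0.48976028158825535 q5 1.6678268415087776 q6 3.109910806864249
r2 0 1 1.8 q4 0.4948168731416427 q5 1.4030076753011278 q6 2.9684423582841646
r2 0 -1 1.5 q4 -0.48976028158825535 q5 1.6678268415087776 q6 3.109910806864249
r2 0 -1 1.8 q4 -0.4948168731416427 q5 1.4030076753011278 q6 2.9684423582841646
r2 1 1 1.5 q4 0.48976028158825513 q5 1.6678268415087776 q6 -0.031681846725543944
r2 1 1 1.8 q4 0.49481687314164285 q5 1.4030076753011274 q6 -0.17315029530562837
r2 1 -1 1.5 q4 -0.48976028158825513 q5 1.6678268415087776 q6 -0.031681846725543944
r2 1 -1 1.8 q4 -0.49481687314164285 q5 1.4030076753011274 q6 -0.17315029530562837
```

```bash
cat >> h.py <<'E'
def goal(name,back=0,dx=0,dy=0):
    p,y=B[name]; M=target(y,True); return np.array(p)+M@np.array([dx,dy,-back]),M
def plan(G,N,o=None):
    o=o or get_obs(); p0=o['tool_pos'];R0=R.from_rotvec(o['tool_rot']); P,M=G
    rel=R0.inv()*R.from_matrix(M); w=rel.as_rotvec()/N; S=sum(R.from_rotvec(w*k).as_matrix() for k in range(N))
    t=np.linalg.solve(S,R0.inv().apply(P-p0))
    print('N',N,'shift mm',np.round(t*1000,1),'turn',np.round(w,4),'q',np.round(o['q'],2),'t',o['t'])
    T=R0;p=p0.copy();zs=[]
    for k in range(N): p=p+T.apply(t);T=T*R.from_rotvec(w);zs.append(p.round(2))
    print(*zs[::3])
E
python3 - <<'E'
from h import *
plan(goal('r2',150),12);plan(goal('r2',150),15)
E
```

```text
N 12 shift mm [ -2881.8   1736.7 -12146.4] turn [ 0.0158  0.0385 -0.0638] q [-1.38  0.05  1.61  0.    1.48 -0.12] t 0.1
[-2.03 -3.14 12.37] [ -9.82 -13.63  47.83] [-18.51 -28.48  81.48] [-27.09 -47.6  112.92]
N 15 shift mm [-2277.1  1359.2 -9728.4] turn [ 0.0126  0.0308 -0.0511] q [-1.38  0.05  1.61  0.    1.48 -0.12] t 0.1
[-1.57 -2.6   9.96] [ -7.61 -10.41  38.54] [-14.4  -21.01  66.03] [-21.43 -34.39  92.22] [-28.17 -50.46 116.93]
```

```bash
sed -i 's/np.array(\[dx,dy,-back\])/np.array([dx,dy,-back])\/1000/' h.py
python3 - <<'E'
from h import *
plan(goal('r2',150),12)
E
```

```text
N 12 shift mm [33.4 -5.8  9.4] turn [ 0.0158  0.0385 -0.0638] q [-1.38  0.05  1.61  0.    1.48 -0.12] t 0.1
[ 0.22 -0.58  0.22] [ 0.3  -0.52  0.2 ] [ 0.38 -0.45  0.19] [ 0.43 -0.36  0.2 ]
```

```bash
python3 -m pendant '[[[33.4,-5.8,4],[0.0158,0.0385,-0.0638],0],[[33.4,-5.8,4],[0.0158,0.0385,-0.0638],0],[[33.4,-5.8,6],[0.0158,0.0385,-0.0638],0],[[33.4,-5.8,6],[0.0158,0.0385,-0.0638],0],[[33.4,-5.8,8],[0.0158,0.0385,-0.0638],0],[[33.4,-5.8,8],[0.0158,0.0385,-0.0638],0],[[33.4,-5.8,9],[0.0158,0.0385,-0.0638],0],[[33.4,-5.8,9],[0.0158,0.0385,-0.0638],0],[[33.4,-5.8,9],[0.0158,0.0385,-0.0638],0],[[33.4,-5.8,9],[0.0158,0.0385,-0.0638],0],[[33.4,-5.8,9],[0.0158,0.0385,-0.0638],0],[[33.4,-5.8,9],[0.0158,0.0385,-0.0638],0]]' 20
python3 - <<'E'
from h import *
plan(goal('r2',150),3)
E
```

```text
t: 1.1
tool_pos: [0.4609, -0.2942, 0.2343]
tool_rot: [-2.416, -1.465, -0.603]
contact_force: [0.7, -0.3, -0.2]
opening: 0.0001
grip_force: 0.0
N 3 shift mm [-3.1  0.2  6.6] turn [-0.0005 -0.0003  0.0008] q [-0.93 -0.05  1.77  0.44  1.64 -0.46] t 1.1
[ 0.46 -0.29  0.23]
```

Reaches fine. Take a wrist picture here.

```bash
python3 - <<'E'
from h import *
m=optics.camera_model('wrist'); im=optics.get_image('wrist')[:,:,::-1]
cv2.imwrite('pics/w_r2.png',im); np.savez('w_r2.npz',**m)
print(proj(m,B['r2'][0]))
E
```

```text
(np.float64(278.21324150821073), np.float64(200.21967851388746))
```

View pics/w_r2.png

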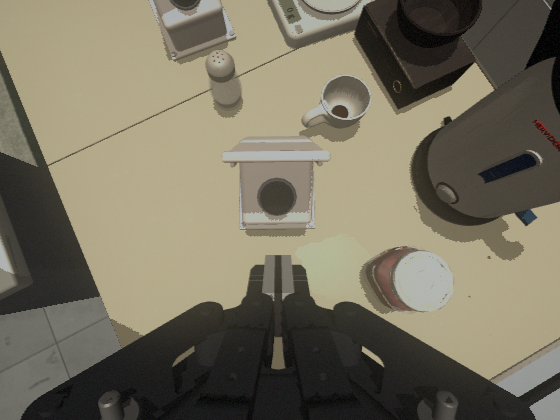

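The hood lip is level at row 156 between columns 223 and 329, so the yaw is right. The boot is at about (277,196), and the panel's lower edge is at row 217, columns 244–313. Next I'll triangulate the boot.

```bash
cat >> h.py <<'E'
def blob(im,u0,u1,v0,v1,thr):
    g=cv2.cvtColor(im,cv2.COLOR_BGR2GRAY)[v0:v1,u0:u1]
    n,l,s,c=cv2.connectedComponentsWithStats((g<thr).astype(np.uint8)); i=1+np.argmax(s[1:,4]); return c[i]+[u0,v0],s[i]+np.array([u0,v0,0,0,0])
def tri(a,b):
    (c1,d1),(c2,d2)=a,b; k=np.linalg.lstsq(np.c_[d1,-d2],c2-c1,rcond=None)[0]
    x,y=c1+k[0]*d1,c2+k[1]*d2; return (x+y)/2,np.linalg.norm(x-y)
E
python3 - <<'E'
from h import *
np.set_printoptions(precision=4,suppress=True)
w=cv2.imread('pics/w_r2.png');m=dict(np.load('w_r2.npz'))
g=cv2.cvtColor(w,cv2.COLOR_BGR2GRAY); print(g[196,245:312:3]); print(g[170:230:3,277])
t=cv2.imread('pics/top0.png');mt=optics.camera_model('top'); gt=cv2.cvtColor(t,cv2.COLOR_BGR2GRAY)
print(gt[222:242,322:344:2])
c,s=blob(w,250,305,170,216,100);print(c,s)
for n,r in (('r2',(322,346,222,242)),('r1',(228,248,195,215)),('wide',(148,178,180,212))):
    ct,st=blob(t,*r,45);print(n,ct,st,onz(mt,*ct,.07))
    if n=='r2': print(tri(ray(m,*c),ray(mt,*ct)))
E
```

```text
[136 139 138 138  95  69  61  63  61  63  65  60  62  62  62  61  70  96
 136 137 136 132 150]
[138 139 136  86  63  63  63  63  63  62  63  64  67  65  65  89 136 177
 141 144]
[[133 133 133 132 153 173 139 116 119 131 158]
 [134 133 133 135 165 164 119 115 116 121 150]
 [134 134 132 144 171 138  97 111 116 118 140]
 [133 133 133 158 165  97  67  98 115 116 130]
 [133 132 138 170 141  56  42  74 111 115 124]
 [134 135 152 170 105  32  28  48  98 115 130]
 [132 138 167 157  68  23  27  32  80 117 150]
 [126 137 171 130  39  24  26  25  60 122 167]
 [112 121 154  90  23  25  27  25  47 131 174]
 [101 108 118  51  19  24  25  26  44 145 177]
 [100 109  84  26  21  24  24  24  47 157 174]
 [107 114  77  24  20  23  24  25  53 161 167]
 [114 117  86  30  19  22  22  27  63 163 150]
 [117 117  99  40  18  17  25  32  82 159 129]
 [117 117 108  56  24  20  25  50 109 151 110]
 [116 117 112  79  39  31  44  76 127 139  99]
 [114 117 116  99  67  66  84 107 137 123  91]
 [107 116 117 113  97 112 130 136 137 106  90]
 [ 97 113 116 116 115 149 161 153 127  94  95]
 [ 82 107 116 116 126 169 175 152 111  89 112]]
[276.4606 196.29  ] [ 257  178   40   38 1155]
r2 [332.7444 232.0556] [327 226  12  12  90] [ 0.496  -0.2313  0.07  ]
(array([ 0.4926, -0.2292,  0.088 ]), np.float64(0.004110011419068955))
r1 [237.972  204.6168] [233 199  11  12 107] [0.5161 0.0595 0.07  ]
wide [163.188  194.8722] [153 183  21  24 266] [0.4961 0.2847 0.07  ]
```

```bash
cat > f.py <<'E'
from h import *
import sys
o=get_obs(); M=R.from_rotvec(o['tool_rot']).as_matrix(); p,y=B[sys.argv[1]]; G=target(y,True)
print('t %.2f'%o['t'],'F_tool',np.round(M.T@o['contact_force'],2),'rel_top mm',np.round(G.T@(o['tool_pos']-p)*1000,1))
E
python3 -m pendant '[[[-1.2,-0.2,22],[0,0,0],0],[[-1.2,-0.2,22],[0,0,0],0],[[-1.2,-0.2,22],[0,0,0],0],[[-1.2,-0.2,22],[0,0,0],0],[[-1.2,-0.2,22],[0,0,0],0],[[-1,0,22],[0,0,0],0],[[0,0,12],[0,0,0],0],[[0,0,0],[0,0,0],0],[[0,0,0],[0,0,0],0]]' >/dev/null; python3 f.py r2
for i in 1; do
python3 -m pendant '[[[0,0,2],[0,0,0],0],[[0,0,0],[0,0,0],0]]' >/dev/null; python3 f.py r2
python3 -m pendant '[[[0,0,2],[0,0,0],0],[[0,0,0],[0,0,0],0]]' >/dev/null; python3 f.py r2
python3 -m pendant '[[[0,0,2],[0,0,0],0],[[0,0,0],[0,0,0],0]]' >/dev/null; python3 f.py r2
done
python3 - <<'E'
from h import *
cv2.imwrite('pics/w_r2b.png',optics.get_image('wrist')[:,:,::-1])
E
```

```text
t 1.90 F_tool [-0.16  0.6   0.06] rel_top mm [  0.7  -1.3 -27. ]
t 2.07 F_tool [ 0.27  0.02 -0.22] rel_top mm [  0.8   0.  -26.8]
t 2.23 F_tool [ 0.35 -0.44  0.82] rel_top mm [  0.7  -0.5 -24.1]
t 2.40 F_tool [-0.07  0.34 -0.44] rel_top mm [  0.7  -1.  -21.3]
```

View pics/w_r2b.png

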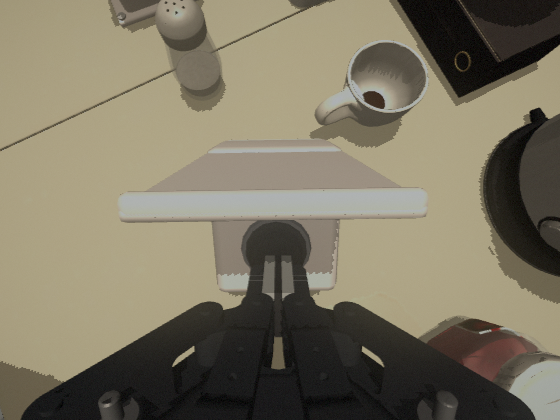

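The fingers line up with the boot at (277,243), about 30 mm short of contact and 3–4 mm too far up the slope.

```bash

python3 -m pendant '[[[-2,0,10],[0,0,0],0],[[-2,0,8],[0,0,0],0],[[0,0,0],[0,0,0],0],[[0,0,0],[0,0,0],0]]' >/dev/null; python3 f.py r2
python3 -m pendant '[[[0,0,2],[0,0,0],0],[[0,0,0],[0,0,0],0]]' >/dev/null; python3 f.py r2
python3 -m pendant '[[[0,0,2],[0,0,0],0],[[0,0,0],[0,0,0],0]]' >/dev/null; python3 f.py r2
python3 -m pendant '[[[0,0,2],[0,0,0],0],[[0,0,0],[0,0,0],0]]' >/dev/null; python3 f.py r2
python3 -m pendant '[[[0,0,2],[0,0,0],0],[[0,0,0],[0,0,0],0]]' >/dev/null; python3 f.py r2
python3 -m pendant '[[[0,0,2],[0,0,0],0],[[0,0,0],[0,0,0],0]]' >/dev/null; python3 f.py r2
python3 -m pendant '[[[0,0,1],[0,0,0],0],[[0,0,0],[0,0,0],0]]' >/dev/null; python3 f.py r2
```

```text
t 2.78 F_tool [ 2.63 -0.82 -4.36] rel_top mm [-2.8 -0.3 -3.4]
t 2.95 F_tool [ 1.59 -0.38 -4.9 ] rel_top mm [-2.8 -0.3 -1.5]
t 3.12 F_tool [ 1.78 -0.9  -5.5 ] rel_top mm [-2.8 -0.2 -0. ]
t 3.28 F_tool [  1.82  -5.83 -16.71] rel_top mm [-2.8 -0.1  0.2]
t 3.45 F_tool [  3.23 -10.25 -26.59] rel_top mm [-2.8  0.   0.4]
t 3.62 F_tool [  1.69 -16.58 -35.58] rel_top mm [-2.8  0.2  0.6]
t 3.78 F_tool [  2.41 -18.22 -40.46] rel_top mm [-2.8  0.2  0.6]
```

Hard stop is at rel_z≈0, so the untouched top is at rel_z≈−12. Retract now, then probe gently for the state.

```bash

python3 -m pendant '[[[0,0,-15],[0,0,0],0],[[0,0,-14],[0,0,0],0],[[0,0,0],[0,0,0],0],[[0,0,0],[0,0,0],0],[[0,0,0],[0,0,0],0],[[0,0,0],[0,0,0],0]]' >/dev/null; python3 f.py r2;python3 -m pendant '[[[0,0,0],[0,0,0],0],[[0,0,0],[0,0,0],0]]' >/dev/null; python3 f.py r2
```

```text
t 4.28 F_tool [-0.56 -0.1  -0.38] rel_top mm [ -3.4  -2.  -19.5]
t 4.45 F_tool [-0.65 -0.37  0.18] rel_top mm [ -3.3  -1.6 -20.2]
```

```bash

python3 -m pendant '[[[0,0,4],[0,0,0],0],[[0,0,4],[0,0,0],0],[[0,0,0],[0,0,0],0],[[0,0,0],[0,0,0],0]]' >/dev/null; python3 f.py r2
python3 -m pendant '[[[0,0,2],[0,0,0],0],[[0,0,0],[0,0,0],0],[[0,0,0],[0,0,0],0]]' >/dev/null; python3 f.py r2
python3 -m pendant '[[[0,0,2],[0,0,0],0],[[0,0,0],[0,0,0],0],[[0,0,0],[0,0,0],0]]' >/dev/null; python3 f.py r2
python3 -m pendant '[[[0,0,2],[0,0,0],0],[[0,0,0],[0,0,0],0],[[0,0,0],[0,0,0],0]]' >/dev/null; python3 f.py r2
python3 -m pendant '[[[0,0,0],[0,0,0],0]]' >/dev/null; python3 f.py r2
python3 -m pendant '[[[0,0,0],[0,0,0],0]]' >/dev/null; python3 f.py r2
```

```text
t 4.78 F_tool [-0.33 -0.5   0.1 ] rel_top mm [ -3.2  -1.3 -12.7]
t 5.03 F_tool [-0.29 -0.06 -1.02] rel_top mm [ -3.3  -0.9 -11.4]
t 5.28 F_tool [ 0.3   0.82 -1.34] rel_top mm [-3.3 -0.9 -9.4]
t 5.53 F_tool [ 0.29 -0.89 -2.54] rel_top mm [-3.3 -1.  -7.3]
t 5.62 F_tool [-0.76 -0.36 -1.65] rel_top mm [-3.3 -1.  -7.3]
t 5.70 F_tool [-0.49  0.49 -1.1 ] rel_top mm [-3.3 -1.  -7.4]
```

r2 is locked now (only boot force at 5 mm), so it needs one click.

```bash

python3 -m pendant '[[[0,0,3],[0,0,0],0],[[0,0,3],[0,0,0],0],[[0,0,0],[0,0,0],0],[[0,0,0],[0,0,0],0]]' >/dev/null; python3 f.py r2
python3 -m pendant '[[[0,0,1.5],[0,0,0],0],[[0,0,0],[0,0,0],0],[[0,0,0],[0,0,0],0]]' >/dev/null; python3 f.py r2
python3 -m pendant '[[[0,0,1],[0,0,0],0],[[0,0,0],[0,0,0],0],[[0,0,0],[0,0,0],0]]' >/dev/null; python3 f.py r2
```

```text
t 6.03 F_tool [-0.19 -1.84 -5.55] rel_top mm [-3.3 -0.7 -1.8]
t 6.28 F_tool [ 0.6  -0.54 -5.91] rel_top mm [-3.2 -0.7 -0.4]
t 6.53 F_tool [ 0.28 -2.42 -8.74] rel_top mm [-3.3 -0.6  0.1]
```

```bash

python3 -m pendant '[[[0,0,1],[0,0,0],0],[[0,0,0],[0,0,0],0],[[0,0,0],[0,0,0],0]]' >/dev/null; python3 f.py r2
```

```text
t 6.78 F_tool [  0.41  -4.88 -12.98] rel_top mm [-3.3 -0.6  0.2]
```

Stop reached at 13 N. Release, wait, and verify.

```bash

python3 -m pendant '[[[0,0,-11],[0,0,0],0],[[0,0,-11],[0,0,0],0],[[0,0,0],[0,0,0],0],[[0,0,0],[0,0,0],0],[[0,0,0],[0,0,0],0],[[0,0,0],[0,0,0],0],[[0,0,0],[0,0,0],0]]' >/dev/null; python3 f.py r2
python3 -m pendant '[[[0,0,4],[0,0,0],0],[[0,0,5],[0,0,0],0],[[0,0,0],[0,0,0],0],[[0,0,0],[0,0,0],0]]' >/dev/null; python3 f.py r2
python3 -m pendant '[[[0,0,3],[0,0,0],0],[[0,0,0],[0,0,0],0],[[0,0,0],[0,0,0],0]]' >/dev/null; python3 f.py r2
python3 -m pendant '[[[0,0,2],[0,0,0],0],[[0,0,0],[0,0,0],0],[[0,0,0],[0,0,0],0]]' >/dev/null; python3 f.py r2
python3 -m pendant '[[[0,0,0],[0,0,0],0]]' >/dev/null; python3 f.py r2
```

```text
t 7.37 F_tool [ 0.22  0.59 -0.11] rel_top mm [ -3.3  -1.6 -19. ]
t 7.70 F_tool [-0.58 -0.85 -3.8 ] rel_top mm [ -3.3  -1.  -10.8]
t 7.95 F_tool [ 0.3  -0.64 -4.17] rel_top mm [-3.2 -0.9 -8. ]
t 8.20 F_tool [-0.29 -1.83 -4.42] rel_top mm [-3.3 -0.9 -5.9]
t 8.28 F_tool [ 0.63 -1.21 -4.47] rel_top mm [-3.2 -0.9 -5.9]
```

```bash
cat >> h.py <<'E'
_m=optics.camera_model('top')
for n,c in (('r1',(237.97,204.62)),('wide',(163.19,194.87)),('r2',(332.74,232.06))):
    y=B[n][1]; zb=-target(y,True)[:,2]; p=onz(_m,*c,.0827)+.009*zb
    if n=='r2': old=np.array(B[n][0])+target(y,True)@np.array([-.0032,-.001,-.012]); print('r2 check mm',np.round((p-old)*1000,1)) if __name__!='h' else None; p=old
    B[n]=(p,y)
E
python3 h.py; python3 -m pendant '[[[0,0,-25],[0,0,0],0],[[0,0,-35],[0,0,0],0],[[0,0,-35],[0,0,0],0],[[0,0,-35],[0,0,0],0],[[0,0,0],[0,0,0],0]]'; python3 - <<'E'
from h import *
print(B);plan(goal('r1',120),9)
E
```

```text
r2 check mm [0.5 3.7 1.6]
t: 8.7
tool_pos: [0.4645, -0.2937, 0.2051]
tool_rot: [-2.43, -1.469, -0.607]
contact_force: [0.5, -1.1, 0.7]
opening: -0.0004
grip_force: 0.0
{'wide': (array([0.49120355, 0.27660443, 0.09064653]), -107.7), 'r1': (array([0.51178928, 0.05329113, 0.09064653]), -97.1), 'r2': (array([ 0.48988247, -0.23812478,  0.08909306]), -117.7)}
N 9 shift mm [28.1 -6.1 15.8] turn [ 0.0199  0.0009 -0.035 ] q [-0.92 -0.03  1.8   0.44  1.58 -0.48] t 8.7
[ 0.47 -0.26  0.2 ] [ 0.5  -0.17  0.2 ] [ 0.51 -0.07  0.2 ]
```

```bash
python3 -m pendant '[[[14,0,-27],[0,0,0],0],[[14,0,-27],[0,0,0],0],[[0,0,0],[0,0,0],0]]'; python3 - <<'E'
from h import *
plan(goal('r1',150),9)
E
```

```text
t: 8.95
tool_pos: [0.4644, -0.2914, 0.2651]
tool_rot: [-2.426, -1.47, -0.607]
contact_force: [1.0, -0.9, 1.1]
opening: 0.0
grip_force: 0.0
N 9 shift mm [24.8 -5.7 18.3] turn [ 0.0196  0.0007 -0.0348] q [-0.92 -0.08  1.74  0.44  1.68 -0.44] t 8.95
[ 0.47 -0.26  0.26] [ 0.49 -0.17  0.25] [ 0.5  -0.08  0.23]
```

```bash
python3 -m pendant '[[[24.8,-5.7,16],[0.0196,0.0007,-0.0348],0],[[24.8,-5.7,16],[0.0196,0.0007,-0.0348],0],[[24.8,-5.7,16],[0.0196,0.0007,-0.0348],0],[[24.8,-5.7,18],[0.0196,0.0007,-0.0348],0],[[24.8,-5.7,18],[0.0196,0.0007,-0.0348],0],[[24.8,-5.7,18],[0.0196,0.0007,-0.0348],0],[[24.8,-5.7,18],[0.0196,0.0007,-0.0348],0],[[24.8,-5.7,18],[0.0196,0.0007,-0.0348],0],[[24.8,-5.7,18],[0.0196,0.0007,-0.0348],0],[[0,0,0],[0,0,0],0],[[0,0,0],[0,0,0],0]]'; python3 - <<'E'
from h import *
plan(goal('r1',100),3)
m=optics.camera_model('wrist'); im=optics.get_image('wrist')[:,:,::-1]
cv2.imwrite('pics/w_r1.png',im); p,y=B['r1']; zb=-target(y,True)[:,2]
print('top',proj(m,p),'mid',proj(m,p-.012*zb),blob(im.copy(),240,330,150,255,100))
E
```

```text
t: 9.87
tool_pos: [0.4987, -0.0168, 0.2253]
tool_rot: [-2.07, -1.828, -0.514]
contact_force: [0.6, -0.4, 1.0]
opening: 0.0001
grip_force: 0.0
N 3 shift mm [-0.2  1.6 17.4] turn [-0.0031 -0.0021 -0.0008] q [-0.44 -0.21  1.92  0.46  1.6  -0.35] t 9.8667
[ 0.5  -0.01  0.21]
top (np.float64(282.5850685467821), np.float64(197.277284220984)) mid (np.float64(282.5199175912551), np.float64(194.25143853382195)) (array([283.31673469, 191.4555102 ]), array([ 263,  172,   41,   40, 1225]))
```

View pics/w_r1.png

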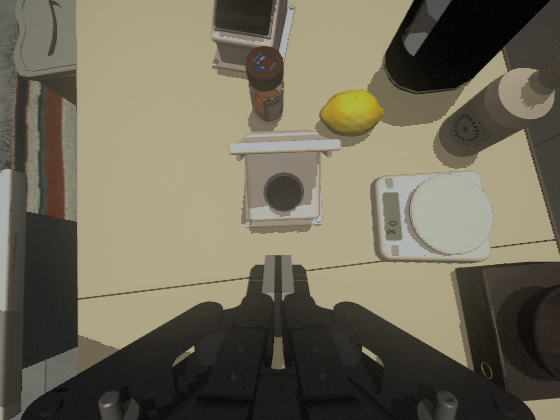

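The boot is at (283,191), squarely in view, and the hood lip is tilted about 2°. I'll calibrate the offset using the known r2.

```bash
python3 - <<'E'
from h import *
m=dict(np.load('w_r2.npz')); p,y=B['r2']; zb=-target(y,True)[:,2]
print([proj(m,p-d*zb) for d in (0,.012,.018)])
E
```

```text
[(np.float64(277.2461338207029), np.float64(206.3742154752926)), (np.float64(277.284077217207), np.float64(203.04891512883836)), (np.float64(277.3020696427282), np.float64(201.47208689701097))]
```

```bash
python3 -m pendant '[[[1,2,5],[-0.008,-0.006,-0.025],0],[[1.2,3.6,22],[0,0,0],0],[[0,0,22],[0,0,0],0],[[0,0,22],[0,0,0],0],[[0,0,22],[0,0,0],0],[[0,0,22],[0,0,0],0],[[0,0,10],[0,0,0],0],[[0,0,5],[0,0,0],0],[[0,0,0],[0,0,0],0],[[0,0,0],[0,0,0],0],[[0,0,0],[0,0,0],0]]' >/dev/null; python3 f.py r1;  python3 -m pendant '[[[0,0,0],[0,0,0],0]]' >/dev/null; python3 f.py r1
```

```text
t 10.83 F_tool [ 0.1   0.24 -0.19] rel_top mm [  2.    3.5 -26.1]
t 10.92 F_tool [ 0.12 -0.78 -0.53] rel_top mm [  2.1   3.4 -26.1]
```

```bash

python3 -m pendant '[[[0.5,-2.5,10],[0,0,0],0],[[0,0,10],[0,0,0],0],[[0,0,0],[0,0,0],0],[[0,0,0],[0,0,0],0]]' >/dev/null; python3 f.py r1
python3 -m pendant '[[[0,0,3],[0,0,0],0],[[0,0,0],[0,0,0],0],[[0,0,0],[0,0,0],0]]' >/dev/null; python3 f.py r1
python3 -m pendant '[[[0,0,2],[0,0,0],0],[[0,0,0],[0,0,0],0],[[0,0,0],[0,0,0],0]]' >/dev/null; python3 f.py r1
python3 -m pendant '[[[0,0,2],[0,0,0],0],[[0,0,0],[0,0,0],0],[[0,0,0],[0,0,0],0]]' >/dev/null; python3 f.py r1
python3 -m pendant '[[[0,0,2],[0,0,0],0],[[0,0,0],[0,0,0],0],[[0,0,0],[0,0,0],0]]' >/dev/null; python3 f.py r1
```

```text
t 11.25 F_tool [ 0.32 -0.4   0.74] rel_top mm [ 2.3 -1.2 -3.2]
t 11.50 F_tool [-0.03 -0.08 -0.33] rel_top mm [ 2.5 -0.1 -1.5]
t 11.75 F_tool [ 0.11  0.67 -0.98] rel_top mm [2.5 0.2 0.2]
t 12.00 F_tool [ 0.65 -0.36 -3.47] rel_top mm [2.5 0.3 2. ]
t 12.25 F_tool [ 0.14  0.45 -3.7 ] rel_top mm [2.5 0.2 4.3]
```

r1 is off already (3.5 N at 2 mm), so leave it. On to the wide switch.

```bash
python3 -m pendant '[[[0,0,-20],[0,0,0],0],[[0,0,-35],[0,0,0],0],[[0,0,-35],[0,0,0],0],[[0,0,-35],[0,0,0],0],[[14,0,-27],[0,0,0],0],[[14,0,-27],[0,0,0],0],[[0,0,0],[0,0,0],0],[[0,0,0],[0,0,0],0]]'; python3 - <<'E'
from h import *
plan(goal('wide',150),9)
E
```

```text
t: 12.92
tool_pos: [0.5047, -0.0016, 0.2606]
tool_rot: [-2.063, -1.862, -0.528]
contact_force: [0.8, -0.3, -0.5]
opening: -0.0007
grip_force: 0.0
N 9 shift mm [17.8 -8.4 14.1] turn [-0.0091 -0.      0.0207] q [-0.41 -0.24  1.89  0.47  1.63 -0.31] t 12.9167
[0.5  0.02 0.26] [0.48 0.09 0.24] [0.47 0.16 0.23]
```

```bash
python3 -m pendant '[[[17.8,-8.4,12],[-0.0091,0,0.0207],0],[[17.8,-8.4,12],[-0.0091,0,0.0207],0],[[17.8,-8.4,12],[-0.0091,0,0.0207],0],[[17.8,-8.4,13],[-0.0091,0,0.0207],0],[[17.8,-8.4,14],[-0.0091,0,0.0207],0],[[17.8,-8.4,14],[-0.0091,0,0.0207],0],[[17.8,-8.4,14],[-0.0091,0,0.0207],0],[[17.8,-8.4,14],[-0.0091,0,0.0207],0],[[17.8,-8.4,14],[-0.0091,0,0.0207],0],[[0,0,0],[0,0,0],0],[[0,0,0],[0,0,0],0],[[0,0,0],[0,0,0],0]]' >/dev/null; python3 f.py wide; python3 - <<'E'
from h import *
plan(goal('wide',100),3)
m=optics.camera_model('wrist'); im=optics.get_image('wrist')[:,:,::-1]
cv2.imwrite('pics/w_w.png',im); p,y=B['wide']; zb=-target(y,True)[:,2]
print('top',proj(m,p),'mid',proj(m,p-.012*zb),blob(im.copy(),235,330,150,235,100))
E
```

```text
t 13.92 F_tool [-0.07  0.43 -0.21] rel_top mm [  -1.1   -0.8 -155.3]
N 3 shift mm [ 0.4  0.3 18.4] turn [-0.0019  0.0002 -0.0008] q [ 0.02 -0.4   2.07  0.48  1.34  0.24] t 13.9167
[0.47 0.21 0.21]
top (np.float64(278.7654917045709), np.float64(194.1511853673175)) mid (np.float64(278.7958711558614), np.float64(191.17817086385023)) (array([277.91494253, 187.07701149]), array([ 245,  168,   68,   40, 2610]))
```

View pics/w_w.png

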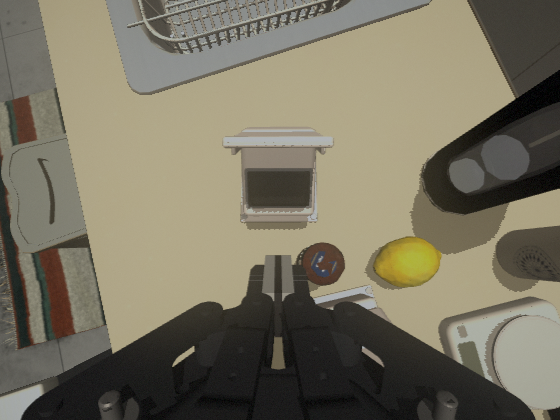

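The wide boot is at (278,187), square in view, and the spice jar cap is at (322,263). I'll check the jar's clearance in the pressing pose.

```bash
python3 - <<'E'
from h import *
m=optics.camera_model('wrist'); P,M=goal('wide',0)
for px in ((322,263),(300,263),(322,243)):
    J=onz(m,*px,.105); print(J.round(3),'in press tool frame mm',(M.T@(J-P)*1000).round(0))
E
```

```text
[0.509 0.198 0.105] in press tool frame mm [-55.  41. -45.]
[0.49  0.204 0.105] in press tool frame mm [-55.  21. -45.]
[0.516 0.215 0.105] in press tool frame mm [-38.  42. -37.]
```

```bash
python3 -m pendant '[[[2,0,10],[-0.005,0,0],0],[[2,0,22],[0,0,0],0],[[0,0,22],[0,0,0],0],[[0,0,22],[0,0,0],0],[[0,0,22],[0,0,0],0],[[0,0,22],[0,0,0],0],[[0,0,12],[0,0,0],0],[[0,0,5],[0,0,0],0],[[0,0,0],[0,0,0],0],[[0,0,0],[0,0,0],0],[[0,0,0],[0,0,0],0],[[0,0,0],[0,0,0],0]]' >/dev/null; python3 f.py wide
```

```text
t 14.97 F_tool [ 0.23 -0.12  0.34] rel_top mm [  4.7   1.  -20.8]
```

```bash

python3 -m pendant '[[[-1.5,-1,8],[0,0,0],0],[[0,0,8],[0,0,0],0],[[0,0,0],[0,0,0],0],[[0,0,0],[0,0,0],0]]' >/dev/null; python3 f.py wide
python3 -m pendant '[[[0,0,3],[0,0,0],0],[[0,0,3],[0,0,0],0],[[0,0,0],[0,0,0],0],[[0,0,0],[0,0,0],0]]' >/dev/null; python3 f.py wide
python3 -m pendant '[[[0,0,3],[0,0,0],0],[[0,0,0],[0,0,0],0],[[0,0,0],[0,0,0],0]]' >/dev/null; python3 f.py wide
python3 -m pendant '[[[0,0,3],[0,0,0],0],[[0,0,0],[0,0,0],0],[[0,0,0],[0,0,0],0]]' >/dev/null; python3 f.py wide
```

```text
t 15.30 F_tool [0.03 0.13 0.57] rel_top mm [ 2.  -1.7 -2.7]
t 15.63 F_tool [-1.29 -0.84 -4.31] rel_top mm [ 2.9 -0.8  2.2]
t 15.88 F_tool [-0.43 -0.94 -4.53] rel_top mm [ 3.  -0.7  5.2]
t 16.13 F_tool [ 0.52 -0.88 -4.6 ] rel_top mm [ 2.9 -0.7  8.3]
```

```bash

python3 -m pendant '[[[0,0,2],[0,0,0],0],[[0,0,0],[0,0,0],0],[[0,0,0],[0,0,0],0]]' >/dev/null; python3 f.py wide
python3 -m pendant '[[[0,0,1],[0,0,0],0],[[0,0,0],[0,0,0],0],[[0,0,0],[0,0,0],0]]' >/dev/null; python3 f.py wide
python3 -m pendant '[[[0,0,1],[0,0,0],0],[[0,0,0],[0,0,0],0],[[0,0,0],[0,0,0],0]]' >/dev/null; python3 f.py wide
```

```text
t 16.38 F_tool [ 1.05 -0.3  -4.94] rel_top mm [ 2.9 -0.7 10.2]
t 16.63 F_tool [ 1.28 -1.69 -5.8 ] rel_top mm [ 3.  -0.7 11.1]
t 16.88 F_tool [ 0.16 -0.24 -5.72] rel_top mm [ 2.9 -0.7 12.1]
```

```bash

python3 -m pendant '[[[0,0,1],[0,0,0],0],[[0,0,0],[0,0,0],0],[[0,0,0],[0,0,0],0]]' >/dev/null; python3 f.py wide
python3 -m pendant '[[[0,0,1],[0,0,0],0],[[0,0,0],[0,0,0],0],[[0,0,0],[0,0,0],0]]' >/dev/null; python3 f.py wide
```

```text
t 17.13 F_tool [ -1.84  -4.39 -14.89] rel_top mm [ 3.  -0.6 12.3]
t 17.38 F_tool [ -3.96  -6.82 -23.84] rel_top mm [ 3.1 -0.6 12.5]
```

Stop reached. Release, wait, and probe to about 6 mm; a locked plunger should give only boot force.

```bash

python3 -m pendant '[[[0,0,-11],[0,0,0],0],[[0,0,-12],[0,0,0],0],[[0,0,0],[0,0,0],0],[[0,0,0],[0,0,0],0],[[0,0,0],[0,0,0],0],[[0,0,0],[0,0,0],0],[[0,0,0],[0,0,0],0]]' >/dev/null; python3 f.py wide
python3 -m pendant '[[[0,0,5],[0,0,0],0],[[0,0,6],[0,0,0],0],[[0,0,0],[0,0,0],0],[[0,0,0],[0,0,0],0]]' >/dev/null; python3 f.py wide
python3 -m pendant '[[[0,0,2],[0,0,0],0],[[0,0,0],[0,0,0],0],[[0,0,0],[0,0,0],0]]' >/dev/null; python3 f.py wide
python3 -m pendant '[[[0,0,0],[0,0,0],0]]' >/dev/null; python3 f.py wide
python3 -m pendant '[[[0,0,-20],[0,0,0],0],[[0,0,-35],[0,0,0],0],[[0,0,-35],[0,0,0],0],[[0,0,-35],[0,0,0],0],[[0,0,0],[0,0,0],0],[[0,0,0],[0,0,0],0],[[0,0,0],[0,0,0],0]]' >/dev/null; python3 f.py wide
```

```text
t 17.97 F_tool [-0.02  0.72 -0.24] rel_top mm [ 2.  -1.6 -7.7]
t 18.30 F_tool [-1.05 -0.35 -1.02] rel_top mm [ 2.1 -1.5  3.2]
t 18.55 F_tool [ 0.25 -0.43 -1.02] rel_top mm [ 2.5 -1.1  4.5]
t 18.63 F_tool [-0.47 -0.43 -0.13] rel_top mm [ 2.6 -1.   4.4]
t 19.22 F_tool [-0.06 -0.75 -0.52] rel_top mm [   2.2   -1.3 -120.4]
```

Wide is locked, both round ones are up, and the arm is clear. Hand in.

```bash
python3 -c "
from station import ctrl
print(ctrl.finish_job())"
```

```text
the job is handed in; nothing more can be done
None
```

I handed the job in with the wide switch locked on and both round switches off, each confirmed by touch, at about 19 s of robot time; my first press on one round switch overshot into its stop at about 44.5 N measured, just under the 45 N limit.

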